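Turn the tube mixer's wheel until its capped tube stands upright

TASK

The tube mixer is switched off with its capped glass tube pointing off to the side or down; turn the wheel by pushing its bare steel spokes round with the fingertips, one after another, until the tube points straight up, cap on top, ready to be opened without a spill. Turn it gently, without spinning or forcing it, and never touch the glass tube or its cap. Leave the mixer and everything round it standing where it is, and move clear when done.

Things in the scene. Friction and masses are not known exactly. Their poses are not given: they have to be found in the camera images.
- wheel: the mixer's spoked wheel, upright. Origin: its centre on the axle, 155 mm above the bench. x axis: the axle, level, pointing away from the drive housing. z axis: from the centre out along the capped tube (vertical when the tube is straight up). Eight radial places 45 degrees apart about x, in one plane: the tube at 0 (along z), bare steel spokes at the other seven. Hub disc 84 mm across, 16 mm thick.
- spoke_end (a point): free end of the bare spoke opposite the tube. All seven spokes are alike: straight round rods 10 mm thick with round ends 125 mm from the wheel's centre, no rim round them. The wheel turns without limit both ways on a stiff axle (about 0.12 N m, so 1 to 2 N at a spoke's end) and stays where it is left.
- tube: the capped glass tube clipped into the wheel in place of the eighth spoke, turning with it. Origin and axes are the wheel's (centre of the wheel, z out along the tube). Glass 24 mm thick, then a white screw cap 30 mm across whose end is 115 mm from the wheel's centre. Fragile.
- mixer: the mixer, standing loose, about 3 kg. Origin: centre of its foot's underside; x level, z up. Foot: plate 190 (x) x 200 (y) x 16 mm. Drive housing 78 x 92 mm, its top 182 mm above the bench, between the wheel and the robot (x -85 to -7 mm). Wheel's plane at x = +30 mm, its centre at y = 0, z = 155 mm. The wheel faces away from the robot, give or take 23 degrees.
- vial: small screw-capped amber vial, 22 mm across, 42 mm tall, standing on the mixer's foot on the wheel's far side. A bystander. Origin: centre of its underside.
- beaker: open glass beaker, 70 mm across, 90 mm tall, beside the mixer. A bystander. Origin: centre of its underside.
- wash_bottle: white squeeze bottle with a bent spout, 62 mm across, 175 mm tall, beside the mixer. A bystander. Origin: centre of its underside.
- tube_rack: rack block with capped tubes sunk in it, 60 x 150 x 64 mm, beyond the mixer. A bystander. Origin: centre of its underside.
- tip_box: closed box of pipette tips, 84 x 124 x 65 mm, to the side of the mixer. A bystander. Origin: centre of its underside.
- spatula: flat steel lab spatula 170 mm long, 16 mm wide, lying on the bench. A bystander. Origin: middle of its underside, x along it.

How it is judged:
By the outcome, as a careful person would: the job done as asked, in the order asked, and still so for the second after the job is handed in, with the robot touching nothing.
It also fails if it takes over 67 s, if anything falls off the work surface, if the arm or the gripper's body presses on something with over 40 N, if the wrist force passes 120 N, or if a joint passes its speed limit or range.

ROBOT

A 7-joint arm with a two-finger parallel gripper is mounted at the origin on the work surface. World frame = base frame: x ahead of the robot, y to its left, z up, the work surface at z = 0. Lengths are in m, angles in rad, forces in N, time in s.
With the tool pointing down it reaches from about 0.4 to 0.875 m from the base axis. Payload 19.3 kg.
Tool frame: the origin (TCP) lies between the finger pads; the fingertips stand 17 mm ahead of it and the grasp point (between the pads) lies 2 mm behind it (bot.tips_ahead is the z of the fingertips in the tool frame, in m); z points along the fingers, y is the direction in which the jaws open and shut (so a half turn about z gives the same grasp; the last joint's range is limited). The gripper opens to 85 mm and grips with 20 to 120 N. Pads are 22 mm wide; open, the fingers measure 114 mm over their backs; the gripper's body (76 mm by 85 mm) begins 54 mm behind the grasp point. The pads swing forward as they close: fully open they stand 13 mm farther back than shut.
Start: joints at [1.253, 0.521, -0.036, 1.599, 0.021, 1.021, -0.113], TCP at [0.153, -0.606, 0.248] pointing down, gripper open.
Joint ranges: [-2.91, 2.91], [-0.3, 2.13], [-1.5, 1.42], [0.17, 2.43], [-1.26, 4.41], [0.16, 1.93], [-2.52, 2.52]. Speed limits (rad/s): [1.89, 1.89, 2.39, 2.39, 3.01, 3.01, 3.01].

INTERFACE

Orientations are given as [roll, pitch, yaw] about the fixed x, y, z axes, in that order (R = Rz(yaw) Ry(pitch) Rx(roll)).
In Python, from workcell import telemetry, cams, job, bot gives the robot as it stands.
- The arm moves only by the tool arm_command, never from a script. Its argument "deltas" is a list of rows, each a list of 7 numbers: the opening, from -1 (shut) to 1 (fully open), so that 0 is half open, then the shift along the tool's x, y, z normalised to -1 to 1, where 1 is 150 mm, then the turn, a rotation vector about the tool's x, y, z normalised to -1 to 1, where 1 is 45 degrees. In form: [[hand, tx, ty, tz, rx, ry, rz], ...]. A call has 1 to 8 rows; each row is the pose to reach, as a shift and turn from the pose commanded when the call began, along the tool's axes at that moment; what a row does not reach only later rows make up. A row lasts 1/8 s, in which the tool goes at most 62.5 mm and 10.7 degrees, less where a joint would pass 70% of its speed; a pose out of reach is approached as far as the arm can. A call with a number of a shift or a turn outside -1 to 1 is refused whole. A call with a gripper value outside its range is refused whole. The fingers move at their own pace and stop on an object; "newtons" is the grip in N (left out, the last holds). Time passes only in rows, so rows that repeat a pose let the fingers close. It gives the time, the measured TCP pose, the force and the opening at its end, in the units of the state.
- telemetry.observe(): the state, without advancing time (a new reading comes with each control period).
- cams.grab_frame(name): name is "side" or "top"; returns the picture (384x512x3 uint8, blue, green, red); there is no depth.
- cams.get_calibration(name): a dict with "fx", "fy", "cx", "cy" (pixels), "k1" (the pictures are not rectified: a ray, as slopes to the right and down, at radius r is drawn at 1 + k1 r^2 times it, then the intrinsics apply), "R" (3x3) and "t" (3): a world point X has camera coordinates R X + t. Camera axes: x right, y down, z forward; pixel columns grow to the right and rows downward; lengths in m; the calibration is good to about 2 mm. A picture is of the moment at which its call begins. get_calibration takes no time and is no camera call.
- job.job_done(): hands the job in, once; it reports no verdict.
The state is a dict: "clock": time; "qpos": joint angles; "qd": joint speeds; "joint_efforts": joint torques, N m; "position": TCP position; "tool_rot": TCP orientation; "force": force on the tool from outside, world axes, zero at the start; "moment": the same for the moment, N m; "grip_width": finger opening in m.
Only numpy, scipy, OpenCV 4.12 (cv2) and the standard library are available. Lean on these libraries where they do the work, as an engineer would, in place of code of your own. Each camera call takes 0.05 s, during which the arm holds its last target.

## Working session

There is one attempt and no reset: what is moved stays moved. The work goes in short steps, Python scripts to look and compute and a tool call to move; the robot and the scene stay as the last step left them, time stands still between calls to the robot, and variables do not carry over. Pictures are saved under pics/ and viewed, and the job is handed in when it is done.

Besides the shell and the picture viewer there is one more tool, called after "Call:" in YAML: its name, and indented under it one key for each argument. arm_command: Moves the arm, as the interface text tells. Its arguments: {"type":"object","properties":{"deltas":{"type":"array","items":{"type":"array","items":{"type":"number"}}},"newtons":{"type":"number"}},"required":["deltas"]}

```bash
mkdir -p pics; python3 - <<'E'
from workcell import telemetry,cams,job,bot
import cv2
for n in("side","top"):
    cv2.imwrite(f"pics/{n}0.png",cv2.resize(cams.grab_frame(n),None,fx=1.5,fy=1.5))
    c=cams.get_calibration(n);print(n,c)
s=telemetry.observe();print(s)
print([x for x in dir(bot) if x[0]!='_'])
E
```

```text
side {'fx': 489.4286922760727, 'fy': 489.4286922760727, 'cx': 253.48369206717206, 'cy': 193.72891728074003, 'k1': -0.03493406917416469, 'R': array([[ 0.95143439, -0.30783108,  0.00355255],
       [-0.23426292, -0.73144289, -0.64040001],
       [ 0.19973351,  0.60846637, -0.76803334]]), 't': array([-0.54248706,  0.2460309 ,  1.13108196])}
top {'fx': 469.8247850204634, 'fy': 469.8247850204634, 'cx': 251.0693534352664, 'cy': 191.34203517105755, 'k1': 0.012545718898407672, 'R': array([[ 0.01739427, -0.99980115,  0.00975185],
       [-0.99142989, -0.01851001, -0.12932192],
       [ 0.12947671, -0.00741881, -0.99155471]]), 't': array([0.03095912, 0.60800649, 1.23296629])}
{'clock': 0.1, 'qpos': array([ 1.25282523,  0.52197666, -0.03631909,  1.59992388,  0.02119576,
        1.02107911, -0.11282317]), 'qd': array([ 0.0005911 ,  0.00054019, -0.00061586, -0.00108341,  0.00131167,
       -0.00071081,  0.00109883]), 'joint_efforts': array([ 3.93066337e-03, -9.28478909e+01,  1.98386461e+00, -3.70526826e+01,
        1.80677127e-02,  5.29766708e-03,  6.77659750e-05]), 'position': array([ 0.15317801, -0.60566243,  0.24777921]), 'tool_rot': array([-3.14059281e+00,  6.90635235e-05,  2.47727031e-01]), 'force': array([ 0.63094607,  0.18272404, -0.96898248]), 'moment': array([ 0.00079623,  0.00604052, -0.00396108]), 'grip_width': 0.08529801971427475}
['IKError', 'tips_ahead']
```

View pics/side0.png

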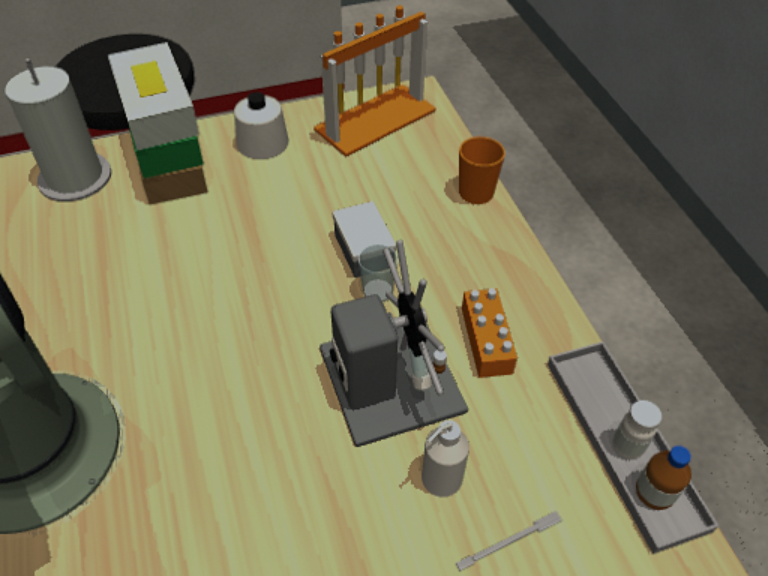

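View pics/top0.png

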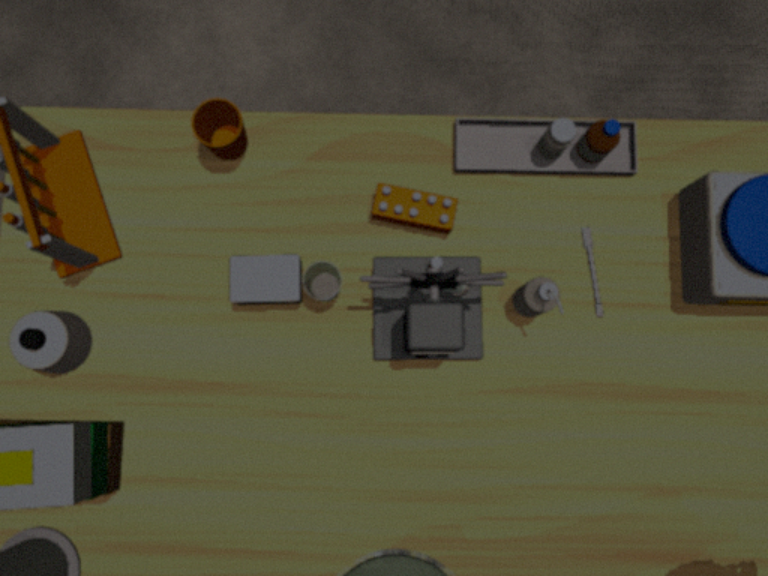

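The arm is out of the top view. The mixer's foot spans about (373..482, 257..360) in the top view, with the wheel on its far side and the tube pointing mostly down. I'll zoom in next.

```bash
python3 - <<'E'
from workcell import cams
import cv2,numpy as np
a=cams.grab_frame("side");b=cams.grab_frame("top")
cv2.imwrite("pics/side_raw.png",a);cv2.imwrite("pics/top_raw.png",b)
c=a[145:305,200:330]; cv2.imwrite("pics/sz.png",cv2.resize(c,None,fx=3.7,fy=3.7,interpolation=cv2.INTER_CUBIC))
c=b[150:250,220:380].astype(float)*1.8; cv2.imwrite("pics/tz.png",cv2.resize(np.clip(c,0,255).astype('uint8'),None,fx=5,fy=5,interpolation=cv2.INTER_CUBIC))
E
```

```text
(no output)
```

View pics/sz.png

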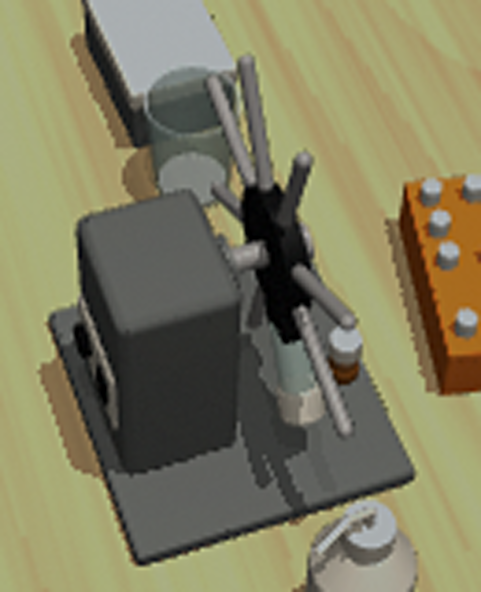

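View pics/tz.png

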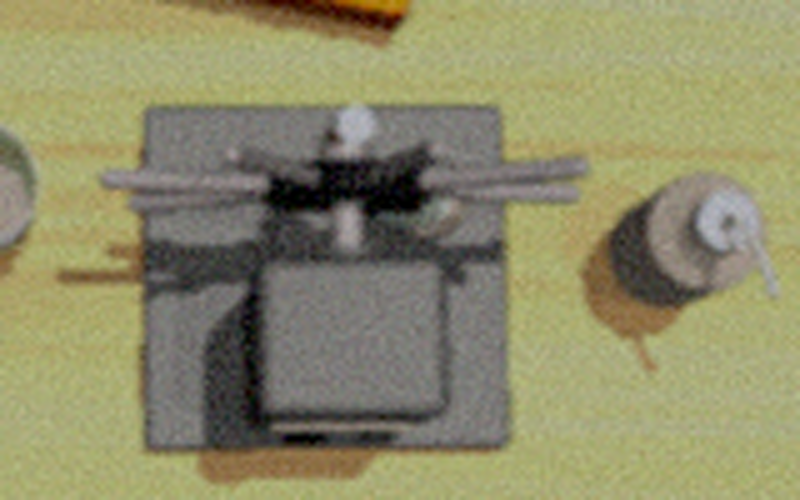

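```bash
cat > h.py <<'E'
import numpy as np,cv2
from workcell import cams
from scipy.optimize import least_squares
from scipy.spatial.transform import Rotation as Ro
C={n:cams.get_calibration(n) for n in("side","top")}
def proj(n,X):
    c=C[n];X=np.atleast_2d(X);p=X@c['R'].T+c['t'];s=p[:,:2]/p[:,2:];r=(s**2).sum(1,keepdims=True)
    s=s*(1+c['k1']*r);return s*[c['fx'],c['fy']]+[c['cx'],c['cy']]
def M(m,P): # mixer frame -> world
    x,y,w=m;P=np.atleast_2d(P);R=np.array([[np.cos(w),-np.sin(w),0],[np.sin(w),np.cos(w),0],[0,0,1]])
    return P@R.T+[x,y,0]
def spoke(th,k,r=.125): # angle from up; rot about +x: z->(0,-sin,cos)
    a=th+k*np.pi/4;return np.array([.03,-r*np.sin(a),.155+r*np.cos(a)])
def back(n,uv,z):
    f=lambda q:(proj(n,[q[0],q[1],z])[0]-uv)
    return least_squares(f,[.6,0]).x
E
cat > fit.py <<'E'
from h import *
S=lambda a:np.array(a,float)/3.7+[200,145]
T=lambda a:np.array(a,float)/5+[220,150]
# foot corner: far-left(x+,y+) etc
fc=np.array([[.095,.1,.016],[.095,-.1,.016],[-.095,-.1,.016],[-.095,.1,.016]])
to=T([(147,107),(500,107),(508,447),(147,449)])
so=S([(413,472),(143,553),(50,315)])
def f(m): return np.r_[(proj('top',M(m,fc))-to).ravel(),(proj('side',M(m,fc[[1,2,3]]))-so).ravel()]
r=least_squares(f,[.65,0,0]);m=r.x;print(m,np.round(r.fun,1))
tips_s=S([(247,62),(215,82),(303,158),(350,320),(345,428)])
tips_t=T([(110,180),(138,202),(585,165),(575,192)])
best=[]
for th in np.radians(np.arange(0,360,1)):
    ks=range(1,8)
    ps=proj('side',M(m,[spoke(th,k,.121) for k in ks]));pt=proj('top',M(m,[spoke(th,k,.121) for k in ks]))
    cap=proj('side',M(m,[spoke(th,0,.105)]))[0]
    e=sum(np.linalg.norm(ps-t,axis=1).min()**2 for t in tips_s)+sum(np.linalg.norm(pt-t,axis=1).min()**2 for t in tips_t)
    e+=np.linalg.norm(cap-S((298,400)))**2
    best.append((e,np.degrees(th)))
print(sorted(best)[:5]);th=np.radians(sorted(best)[0][1])
a=cv2.imread('pics/side_raw.png');b=cv2.imread('pics/top_raw.png')
A=cv2.resize(a[145:305,200:330],None,fx=3.7,fy=3.7);B=cv2.resize(b[150:250,220:380],None,fx=5,fy=5)
for k in range(8):
    for n,I,o,s in(('side',A,(200,145),3.7),('top',B,(220,150),5)):
        p=(proj(n,M(m,[spoke(th,k,.05),spoke(th,k,.115 if k==0 else .125)]))-o)*s
        cv2.line(I,*[tuple(int(v) for v in q) for q in p],(0,0,255) if k else (255,0,0),1)
        cv2.putText(I,str(k),tuple(int(v) for v in p[1]),0,.5,(0,255,0),1)
A=cv2.resize(A,None,fx=1,fy=1)
cv2.imwrite('pics/fs.png',A);cv2.imwrite('pics/ft.png',B)
for k in range(8): print(k,np.round(M(m,spoke(th,k))[0],3))
print('bottle',back('top',T((728,220)),.15),'beaker',back('side',S((192,180)),.005),back('top',np.array((323,282))/1.5,.045))
print('vial',back('top',T((357,125)),.042),back('side',S((345,345)),.042))
E
python3 fit.py
```

```text
[ 0.57423204 -0.05154147  0.02232719] [-1.2 -0.3  0.3 -0.6  0.3  0.2 -0.9  0.1  1.8  0.1 -1.3  1.8 -0.5 -0.9]
[(np.float64(7.0199314507031305), np.float64(149.0)), (np.float64(8.794819393888144), np.float64(148.0)), (np.float64(11.07670524135324), np.float64(150.0)), (np.float64(16.420682379525257), np.float64(147.0)), (np.float64(20.94902747445239), np.float64(151.0))]
0 [ 0.606 -0.115  0.048]
1 [ 0.604 -0.021  0.034]
2 [0.602 0.056 0.091]
3 [0.602 0.07  0.185]
4 [0.603 0.013 0.262]
5 [ 0.605 -0.081  0.276]
6 [ 0.607 -0.158  0.219]
7 [ 0.607 -0.172  0.125]
bottle [ 0.59155789 -0.24053847] beaker [0.60991261 0.13694508] [0.61389598 0.13845294]
vial [ 0.65381032 -0.06683485] [ 0.65320122 -0.0581471 ]
```

View pics/fs.png

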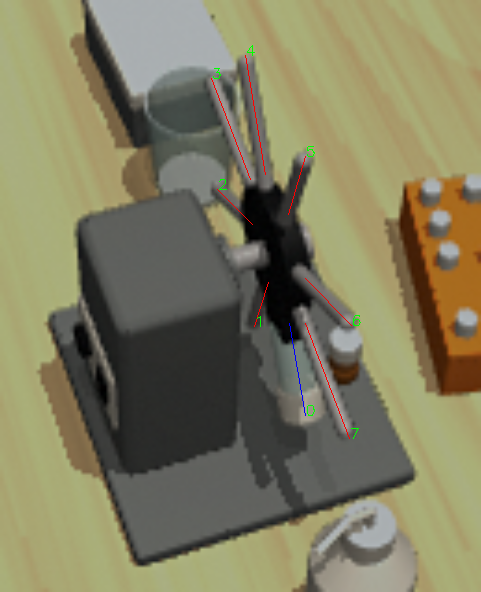

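View pics/ft.png

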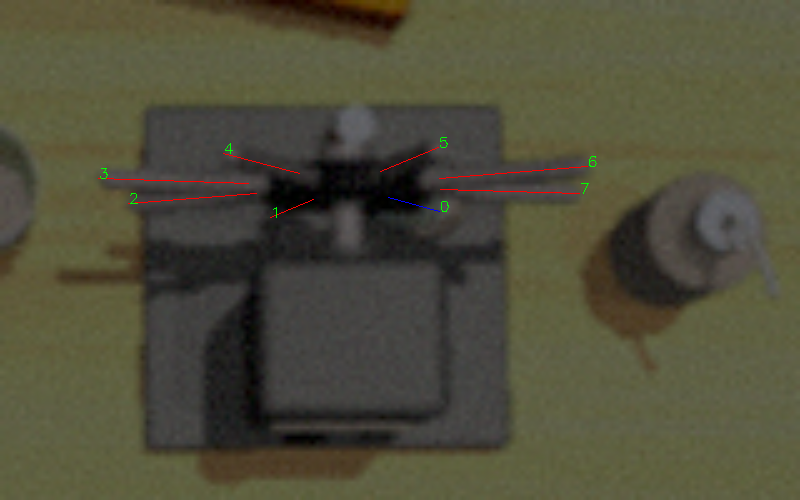

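Fit is good: mixer at (0.574, -0.052), yaw 1.3°, tube 149° from upright on the -y side. I'll push spokes on the +y side downward with closed fingertips and the tool tilted 40°, always staying two spokes away from the tube.

```bash
cat >> h.py <<'E'
m0=np.array([.5742,-.0515,.0223]);Tt=np.radians(40)
def frame(m=m0,T=Tt):
    c,s=np.cos(m[2]),np.sin(m[2]);Z=np.array([[c,-s,0],[s,c,0],[0,0,1]])
    v=Z@[0,np.cos(T),-np.sin(T)];w=Z@[0,np.sin(T),np.cos(T)]
    R=np.c_[v,np.cross(-w,v),-w]; return v,w,R
def target(vc,wt,dx=.003,m=m0):
    v,w,R=frame(m);Cw=M(m,[.03+dx,0,.155])[0]
    return Cw+vc*v+(wt+.017)*w,R
def delta(s,P,R):
    R0=Ro.from_euler('xyz',s['tool_rot']).as_matrix()
    return np.round(R0.T@(P-s['position'])/.15,3),np.round(Ro.from_matrix(R0.T@R).as_rotvec()/(np.pi/4),3)
def where(s,m=m0):
    v,w,R=frame(m);d=s['position']-M(m,[.03,0,.155])[0]
    return np.round([d@v,d@w-.017,d@R[:,1]],4)
E
python3 - <<'E'
from h import *
from workcell import telemetry
s=telemetry.observe()
P,R=target(-.055,.2);print(P,Ro.from_matrix(R).as_euler('xyz'));print(delta(s,P,R))
for Q in([.3,-.45,.42],[.40,-.2,.42]): print(delta(s,np.array(Q),R))
E
```

```text
[0.60502101 0.0465641  0.35658496] [3.14159265 0.6981317  1.59309633]
(array([ 3.987, -3.478, -0.722]), array([-0.597, -0.749, -1.638]))
(array([ 1.203, -0.767, -1.147]), array([-0.597, -0.749, -1.638]))
(array([ 2.258, -2.22 , -1.146]), array([-0.597, -0.749, -1.638]))
```

Call:
arm_command:
  deltas:
    - [-1, 0, 0, -0.3, 0, 0, 0]
    - [-1, 0.2, -0.1, -0.6, 0, 0, -0.2]
    - [-1, 0.4, -0.25, -0.9, 0, 0, -0.4]
    - [-1, 0.6, -0.4, -1, 0, 0, -0.6]
    - [-1, 0.8, -0.6, -1, 0, 0, -0.8]
    - [-1, 0.9, -0.8, -1, 0, 0, -0.9]
    - [-1, 0.9, -0.8, -1, 0, 0, -0.9]
  newtons: 30

```text
clock: 1.08
position: [0.2556, -0.4547, 0.3988]
tool_rot: [3.141, 0.0, 0.958]
force: [0.7, -0.8, 0.5]
grip_width: 0.0001
```

```bash
cat > d.py <<'E'
from h import *
from workcell import telemetry
import sys
s=telemetry.observe();print(np.round(s['clock'],2),s['position'],s['tool_rot'],np.round(s['qpos'],2),np.round(s['force'],1),s['grip_width'])
print('vwx',where(s))
a=[float(x) for x in sys.argv[1:]]
for i in range(0,len(a),2): print(delta(s,*target(a[i],a[i+1])))
E
python3 d.py -.055 .2
```

```text
1.08 [ 0.25555222 -0.45469598  0.39882233] [3.14105351e+00 8.84554129e-05 9.58181785e-01] [ 1.14  0.23 -0.24  1.65  0.06  1.27  0.28] [ 0.7 -0.8  0.5] 9.953227362788501e-05
vwx [-0.4601 -0.0848 -0.3576]
(array([ 4.074, -0.016,  0.281]), array([-0.281, -0.858, -0.775]))
```

Call:
arm_command:
  deltas:
    - [-1, 0.2, 0, 0, 0, 0, -0.2]
    - [-1, 0.45, 0, 0, 0, 0, -0.4]
    - [-1, 0.7, 0, 0, 0, 0, -0.6]
    - [-1, 0.95, 0, 0, 0, 0, -0.7]
    - [-1, 1, 0, 0, 0, 0, -0.77]
    - [-1, 1, 0, 0, 0, 0, -0.77]

```text
clock: 1.82
position: [0.3415, -0.3343, 0.3983]
tool_rot: [-3.142, -0.0, 1.559]
force: [0.5, -0.9, -0.2]
grip_width: -0.0004
```

```bash
python3 d.py -.055 .2
```

```text
1.82 [ 0.34149035 -0.33426658  0.39825371] [-3.14157356e+00 -4.86056555e-05  1.55887555e+00] [ 1.01  0.16 -0.41  1.74  0.07  1.25  0.57] [ 0.5 -0.9 -0.2] -0.0004063469555144987
vwx [-0.3689 -0.009  -0.269 ]
(array([2.56 , 1.726, 0.278]), array([-0.015, -0.889, -0.042]))
```

Call:
arm_command:
  deltas:
    - [-1, 0.2, 0.06, -0.1, 0, 0, 0]
    - [-1, 0.45, 0.15, -0.2, 0, 0, 0]
    - [-1, 0.7, 0.3, -0.3, 0, 0, 0]
    - [-1, 0.9, 0.5, -0.3, 0, -0.1, 0]
    - [-1, 1, 0.65, -0.3, 0, -0.2, 0]
    - [-1, 1, 0.8, -0.3, 0, -0.3, 0]
    - [-1, 1, 0.8, -0.3, 0, -0.3, 0]

```text
clock: 2.7
position: [0.464, -0.1851, 0.4427]
tool_rot: [-3.141, 0.235, 1.56]
force: [-0.9, -0.3, 0.1]
grip_width: -0.0001
```

```bash
python3 d.py -.055 .2
```

```text
2.7 [ 0.46401588 -0.18510433  0.44269511] [-3.14112796  0.23526798  1.5595922 ] [ 0.64  0.16 -0.61  1.66  0.34  1.35 -0.05] [-0.9 -0.3  0.1] -0.00012012341821977743
vwx [-0.2854  0.1191 -0.1431]
(array([1.646, 0.923, 0.195]), array([-0.02 , -0.589, -0.038]))
```

Call:
arm_command:
  deltas:
    - [-1, 0.2, 0.1, -0.1, 0, -0.1, 0]
    - [-1, 0.4, 0.2, -0.2, 0, -0.25, 0]
    - [-1, 0.6, 0.35, -0.2, 0, -0.4, -0.02]
    - [-1, 0.8, 0.5, -0.2, -0.02, -0.5, -0.04]
    - [-1, 1, 0.7, -0.2, -0.02, -0.59, -0.04]
    - [-1, 1, 0.8, -0.2, -0.02, -0.59, -0.04]
    - [-1, 1, 0.8, -0.2, -0.02, -0.59, -0.04]

```text
clock: 3.58
position: [0.585, -0.0353, 0.4365]
tool_rot: [-3.139, 0.699, 1.593]
force: [-0.9, -0.8, 0.4]
grip_width: -0.0
```

```bash
python3 d.py -.055 .2
```

```text
3.58 [ 0.58502183 -0.03525933  0.43646268] [-3.13869459  0.69852124  1.59325186] [ 0.09  0.46 -0.68  1.48  0.86  1.72 -0.63] [-0.9 -0.8  0.4] -2.5504014749650826e-05
vwx [-0.1687  0.2089 -0.0188]
(array([0.758, 0.146, 0.059]), array([-0.004,  0.   ,  0.   ]))
```

Call:
arm_command:
  deltas:
    - [-1, 0.2, 0.04, 0, 0, 0, 0]
    - [-1, 0.4, 0.08, 0, 0, 0, 0]
    - [-1, 0.6, 0.12, 0, 0, 0, 0]
    - [-1, 0.76, 0.146, 0.059, 0, 0, 0]
    - [-1, 0.76, 0.146, 0.059, 0, 0, 0]

```text
clock: 4.2
position: [0.6042, 0.0471, 0.3565]
tool_rot: [-3.138, 0.699, 1.595]
force: [0.6, 0.9, 1.2]
grip_width: 0.0001
```

```bash
python3 d.py -.055 .08; python3 - <<'E'
from workcell import cams
import cv2,numpy as np
a=cams.grab_frame("side")[105:305,200:330];b=cams.grab_frame("top")[130:250,220:380]
cv2.imwrite("pics/s1.png",cv2.resize(a,None,fx=3,fy=3,interpolation=2));cv2.imwrite("pics/t1.png",cv2.resize(np.clip(b*1.8,0,255).astype('uint8'),None,fx=4,fy=4,interpolation=2))
E
```

```text
4.2 [0.60420366 0.04707514 0.35654207] [-3.13839455  0.6993723   1.59503495] [-0.06  0.61 -0.68  1.47  0.88  1.72 -0.82] [0.6 0.9 1.2] 0.00011356285993540599
vwx [-0.0546  0.2003  0.0022]
(array([-0.002,  0.007,  0.802]), array([-0.002,  0.002,  0.002]))
```

View pics/s1.png

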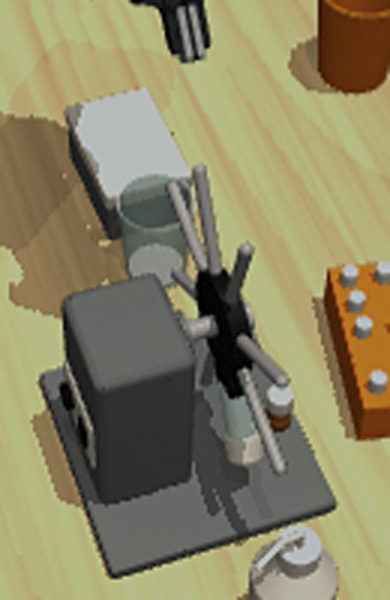

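View pics/t1.png

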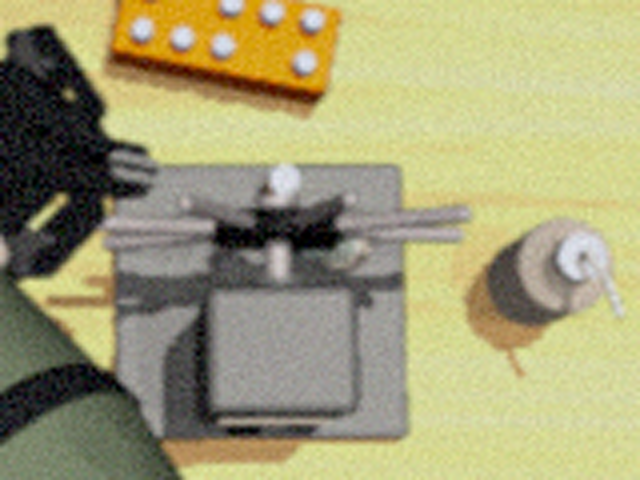

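```bash
python3 - <<'E'
from h import *
from workcell import telemetry
s=telemetry.observe();R=Ro.from_euler('xyz',s['tool_rot']).as_matrix()
t=s['position']+R@[0,0,.017]
print(t,(proj('side',t)-[200,105])*3,(proj('top',t)-[220,130])*4)
E
```

```text
[0.60487076 0.03565713 0.3453953 ] [[194.29507446  58.19058447]] [[142.12621272 173.55924001]]
```

Call:
arm_command:
  deltas:
    - [-1, 0, 0, 0.15, 0, 0, 0]
    - [-1, 0, 0, 0.3, 0, 0, 0]
    - [-1, 0, 0, 0.45, 0, 0, 0]
    - [-1, 0, 0, 0.6, 0, 0, 0]
    - [-1, 0, 0, 0.72, 0, 0, 0]
    - [-1, 0, 0, 0.8, 0, 0, 0]
    - [-1, 0, 0, 0.8, 0, 0, 0]

```text
clock: 5.18
position: [0.6065, -0.0296, 0.265]
tool_rot: [-3.14, 0.699, 1.594]
force: [-0.7, -0.5, 0.2]
grip_width: -0.0002
```

```bash
cat > arc.py <<'E'
# print rows for pushing from phi' a to b (deg): finger corner at rho
from h import *
from workcell import telemetry
import sys
a,b,n=float(sys.argv[1]),float(sys.argv[2]),int(sys.argv[3])
s=telemetry.observe();p=where(s);print(p,np.round(s['force'],1),s['clock'])
for f in np.linspace(a,b,n):
    q=np.radians(f);rho=.105
    cv=rho*np.sin(q)-.005*np.cos(q);cw=rho*np.cos(q)+.005*np.sin(q)
    vc=cv-.011
    print(round(f,1),np.round([vc,cw],3),delta(s,*target(vc,cw))[0])
E
python3 arc.py -9 55 14
```

```text
[-0.0545  0.0809  0.0028] [-0.7 -0.5  0.2] 5.175
-9.0 [-0.032  0.103] [ 0.147  0.002 -0.147]
-4.1 [-0.023  0.104] [ 0.207  0.002 -0.157]
0.8 [-0.014  0.105] [ 0.267  0.002 -0.162]
5.8 [-0.005  0.105] [ 0.327  0.002 -0.161]
10.7 [0.004 0.104] [ 0.387  0.002 -0.155]
15.6 [0.012 0.102] [ 0.446  0.002 -0.145]
20.5 [0.021 0.1  ] [ 0.504  0.002 -0.129]
25.5 [0.03  0.097] [ 0.561  0.002 -0.108]
30.4 [0.038 0.093] [ 0.615  0.002 -0.082]
35.3 [0.046 0.089] [ 0.667  0.002 -0.052]
40.2 [0.053 0.083] [ 0.717  0.002 -0.018]
45.2 [0.06  0.078] [0.763 0.002 0.021]
50.1 [0.066 0.071] [0.805 0.002 0.063]
55.0 [0.072 0.064] [0.844 0.002 0.109]
```

Call:
arm_command:
  deltas:
    - [-1, 0.05, 0, -0.07, 0, 0, 0]
    - [-1, 0.1, 0, -0.13, 0, 0, 0]
    - [-1, 0.15, 0, -0.15, 0, 0, 0]
    - [-1, 0.19, 0, -0.155, 0, 0, 0]
    - [-1, 0.23, 0, -0.16, 0, 0, 0]
    - [-1, 0.27, 0, -0.16, 0, 0, 0]
    - [-1, 0.31, 0, -0.16, 0, 0, 0]
    - [-1, 0.35, 0, -0.16, 0, 0, 0]

```text
clock: 6.18
position: [0.6053, 0.0266, 0.2497]
tool_rot: [-3.141, 0.699, 1.594]
force: [-0.2, -1.5, 0.3]
grip_width: -0.0003
```

```bash
python3 arc.py 10 55 12; python3 - <<'E'
from workcell import cams
import cv2,numpy as np
a=cams.grab_frame("side")[105:305,200:330]
cv2.imwrite("pics/s2.png",cv2.resize(a,None,fx=3,fy=3,interpolation=2))
E
```

```text
[-0.0016  0.1053  0.0028] [-0.2 -1.5  0.3] 6.175
10.0 [0.002 0.104] [0.026 0.001 0.007]
14.1 [0.01  0.103] [0.075 0.001 0.015]
18.2 [0.017 0.101] [0.124 0.001 0.027]
22.3 [0.024 0.099] [0.172 0.001 0.042]
26.4 [0.031 0.096] [0.218 0.001 0.06 ]
30.5 [0.038 0.093] [0.263 0.001 0.082]
34.5 [0.044 0.089] [0.307 0.001 0.106]
38.6 [0.051 0.085] [0.348 0.001 0.134]
42.7 [0.057 0.081] [0.388 0.001 0.165]
46.8 [0.062 0.075] [0.425 0.001 0.198]
50.9 [0.067 0.07 ] [0.46  0.001 0.234]
55.0 [0.072 0.064] [0.492 0.002 0.273]
```

View pics/s2.png

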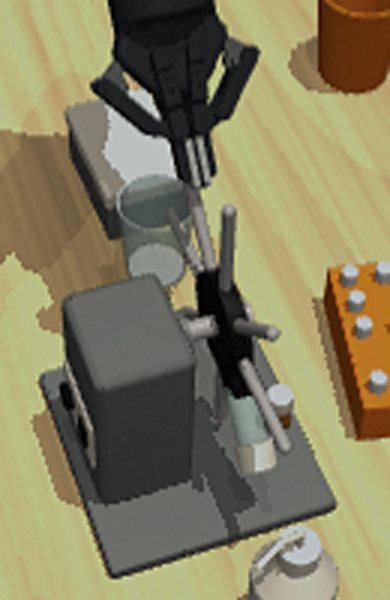

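The wheel is turning at about 1.5 N, with the tip on spoke 4 near (200,190). I'll continue along the arc.

Call:
arm_command:
  deltas:
    - [-1, 0.05, 0, 0.01, 0, 0, 0]
    - [-1, 0.1, 0, 0.02, 0, 0, 0]
    - [-1, 0.15, 0, 0.035, 0, 0, 0]
    - [-1, 0.195, 0, 0.05, 0, 0, 0]
    - [-1, 0.24, 0, 0.07, 0, 0, 0]
    - [-1, 0.285, 0, 0.094, 0, 0, 0]
    - [-1, 0.33, 0, 0.12, 0, 0, 0]
    - [-1, 0.37, 0, 0.15, 0, 0, 0]

```text
clock: 7.22
position: [0.6046, 0.0547, 0.1966]
tool_rot: [-3.141, 0.699, 1.594]
force: [-0.8, 1.5, 1.9]
grip_width: 0.0002
```

```bash
python3 arc.py 43 57 4
```

```text
[0.0541 0.0827 0.0028] [-0.8  1.5  1.9] 7.225
43.0 [0.057 0.08 ] [0.019 0.001 0.017]
47.7 [0.063 0.074] [0.061 0.001 0.055]
52.3 [0.069 0.068] [0.1   0.001 0.097]
57.0 [0.074 0.061] [0.135 0.001 0.142]
```

Call:
arm_command:
  deltas:
    - [-1, 0.03, 0, 0.03, 0, 0, 0]
    - [-1, 0.06, 0, 0.055, 0, 0, 0]
    - [-1, 0.08, 0, 0.075, 0, 0, 0]
    - [-1, 0.1, 0, 0.097, 0, 0, 0]
    - [-1, 0.118, 0, 0.12, 0, 0, 0]
    - [-1, 0.135, 0, 0.142, 0, 0, 0]

```text
clock: 7.98
position: [0.6046, 0.0564, 0.1675]
tool_rot: [-3.141, 0.699, 1.594]
force: [-0.5, 0.1, 1.7]
grip_width: -0.0004
```

```bash
python3 d.py .072 .16 -.02 .16 -.02 .09 
```

```text
7.98 [0.60459598 0.05637497 0.16749741] [-3.14140061  0.69887128  1.5943646 ] [-0.09  0.82 -0.64  1.61  0.98  1.5  -1.08] [-0.5  0.1  1.7] -0.00041238392145906167
vwx [0.0741 0.0615 0.0028]
(array([-0.014,  0.002, -0.657]), array([0.001, 0.001, 0.001]))
(array([-0.628,  0.001, -0.656]), array([0.001, 0.001, 0.001]))
(array([-0.627,  0.001, -0.19 ]), array([0.001, 0.001, 0.001]))
```

Call:
arm_command:
  deltas:
    - [-1, -0.02, 0, -0.1, 0, 0, 0]
    - [-1, -0.02, 0, -0.3, 0, 0, 0]
    - [-1, -0.02, 0, -0.5, 0, 0, 0]
    - [-1, -0.1, 0, -0.75, 0, 0, 0]
    - [-1, -0.3, 0, -0.9, 0, 0, 0]
    - [-1, -0.5, 0, -0.9, 0, 0, 0]
    - [-1, -0.63, 0, -0.9, 0, 0, 0]
    - [-1, -0.63, 0, -0.9, 0, 0, 0]

```text
clock: 8.98
position: [0.6044, 0.0701, 0.3329]
tool_rot: [3.14, 0.699, 1.592]
force: [-0.9, -0.2, -0.7]
grip_width: -0.0
```

```bash
cat > look.py <<'E'
from h import *
import sys
n=sys.argv[1];th=np.radians(float(sys.argv[2]));m=m0
a0=cams.grab_frame("side");cv2.imwrite(f'pics/side_{n}.png',a0)
b0=cams.grab_frame("top");cv2.imwrite(f'pics/top_{n}.png',b0)
A=cv2.resize(a0[145:305,220:330],None,fx=3.7,fy=3.7,interpolation=2)
A2=A.copy()
for k in range(8):
    p=(proj('side',M(m,[spoke(th,k,.05),spoke(th,k,.115 if k==0 else .125)]))-(220,145))*3.7
    cv2.line(A,*[tuple(int(v) for v in q) for q in p],(0,0,255) if k else (255,0,0),1)
    cv2.putText(A,str(k),tuple(int(v) for v in p[1]),0,.5,(0,255,0),1)
cv2.imwrite(f'pics/lk_{n}.png',np.hstack([A2,A])[:600,:800])
E
python3 look.py 2 83; python3 d.py -.018 .09
```

```text
9.07 [0.60406964 0.07134257 0.33139971] [-3.14046158  0.69875238  1.59524176] [-0.09  0.64 -0.68  1.47  0.88  1.71 -0.88] [-0.   1.1 -0.2] -0.00020357015911646765
vwx [-0.0198  0.1966  0.0026]
(array([0.013, 0.003, 0.711]), array([0.   , 0.001, 0.002]))
```

View pics/lk_2.png

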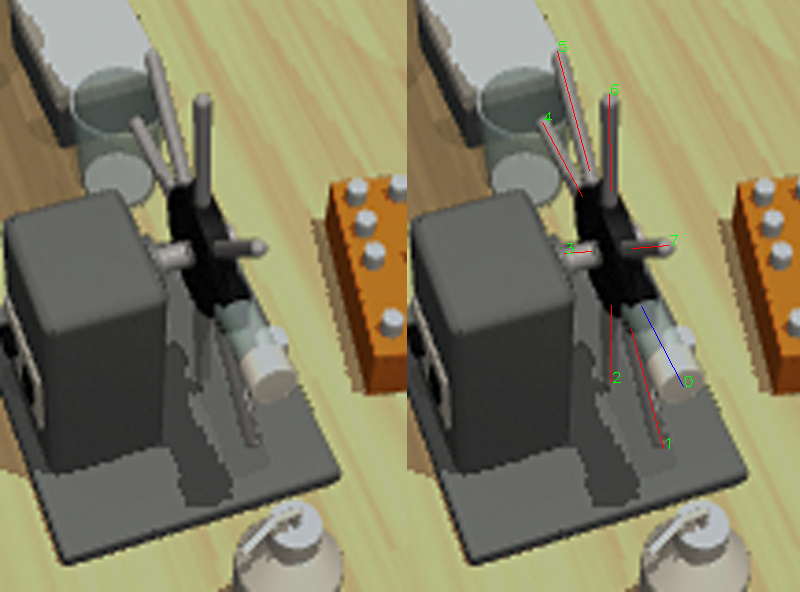

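Spokes match the 83° overlay and the mixer hasn't moved. Second spoke next: descend into the gap.

Call:
arm_command:
  deltas:
    - [-1, 0, 0, 0.15, 0, 0, 0]
    - [-1, 0, 0, 0.3, 0, 0, 0]
    - [-1, 0, 0, 0.45, 0, 0, 0]
    - [-1, 0, 0, 0.57, 0, 0, 0]
    - [-1, 0, 0, 0.62, 0, 0, 0]
    - [-1, 0, 0, 0.62, 0, 0, 0]

```text
clock: 9.82
position: [0.6057, 0.0109, 0.2606]
tool_rot: [-3.141, 0.699, 1.594]
force: [-1.1, -0.3, 0.1]
grip_width: 0.0001
```

```bash
python3 arc.py 0 57 16
```

```text
[-0.0206  0.1035  0.0028] [-1.1 -0.3  0.1] 9.825
0.0 [-0.016  0.105] [ 0.031  0.001 -0.01 ]
3.8 [-0.009  0.105] [ 0.077  0.001 -0.011]
7.6 [-0.002  0.105] [ 0.124  0.001 -0.008]
11.4 [0.005 0.104] [ 0.17   0.001 -0.003]
15.2 [0.012 0.103] [0.216 0.001 0.006]
19.0 [0.018 0.101] [0.261 0.001 0.017]
22.8 [0.025 0.099] [0.305 0.001 0.032]
26.6 [0.032 0.096] [0.348 0.001 0.049]
30.4 [0.038 0.093] [0.39  0.001 0.069]
34.2 [0.044 0.09 ] [0.43  0.001 0.092]
38.0 [0.05  0.086] [0.469 0.001 0.118]
41.8 [0.055 0.082] [0.506 0.001 0.146]
45.6 [0.061 0.077] [0.541 0.001 0.176]
49.4 [0.065 0.072] [0.574 0.002 0.209]
53.2 [0.07  0.067] [0.605 0.002 0.244]
57.0 [0.074 0.061] [0.633 0.002 0.28 ]
```

Call:
arm_command:
  deltas:
    - [-1, 0.05, 0, 0, 0, 0, 0]
    - [-1, 0.1, 0, 0, 0, 0, 0]
    - [-1, 0.15, 0, 0, 0, 0, 0]
    - [-1, 0.19, 0, 0, 0, 0, 0]
    - [-1, 0.23, 0, 0.01, 0, 0, 0]
    - [-1, 0.27, 0, 0.02, 0, 0, 0]
    - [-1, 0.31, 0, 0.033, 0, 0, 0]
    - [-1, 0.35, 0, 0.05, 0, 0, 0]

```text
clock: 10.82
position: [0.6049, 0.0466, 0.2209]
tool_rot: [-3.142, 0.699, 1.594]
force: [0.2, 0.4, 2.3]
grip_width: -0.0001
```

```bash
python3 arc.py 27 57 9
```

```text
[0.0322 0.096  0.0029] [0.2 0.4 2.3] 10.825
27.0 [0.032 0.096] [-0.     0.001  0.001]
30.8 [0.038 0.093] [0.041 0.001 0.022]
34.5 [0.044 0.089] [0.081 0.001 0.044]
38.2 [0.05  0.086] [0.119 0.001 0.07 ]
42.0 [0.056 0.081] [0.155 0.001 0.098]
45.8 [0.061 0.077] [0.19  0.001 0.128]
49.5 [0.066 0.072] [0.223 0.001 0.16 ]
53.2 [0.07  0.067] [0.253 0.001 0.195]
57.0 [0.074 0.061] [0.281 0.001 0.231]
```

Call:
arm_command:
  deltas:
    - [-1, 0.04, 0, 0.022, 0, 0, 0]
    - [-1, 0.08, 0, 0.044, 0, 0, 0]
    - [-1, 0.12, 0, 0.07, 0, 0, 0]
    - [-1, 0.155, 0, 0.098, 0, 0, 0]
    - [-1, 0.19, 0, 0.128, 0, 0, 0]
    - [-1, 0.223, 0, 0.16, 0, 0, 0]
    - [-1, 0.253, 0, 0.195, 0, 0, 0]
    - [-1, 0.281, 0, 0.231, 0, 0, 0]

```text
clock: 11.82
position: [0.6046, 0.0563, 0.1671]
tool_rot: [-3.141, 0.699, 1.594]
force: [-0.6, 1.4, 1.2]
grip_width: 0.0
```

Call:
arm_command:
  deltas:
    - [-1, -0.02, 0, -0.1, 0, 0, 0]
    - [-1, -0.02, 0, -0.3, 0, 0, 0]
    - [-1, -0.02, 0, -0.5, 0, 0, 0]
    - [-1, -0.1, 0, -0.75, 0, 0, 0]
    - [-1, -0.3, 0, -0.9, 0, 0, 0]
    - [-1, -0.5, 0, -0.9, 0, 0, 0]
    - [-1, -0.63, 0, -0.9, 0, 0, 0]
    - [-1, -0.63, 0, -0.9, 0, 0, 0]

```text
clock: 12.82
position: [0.6044, 0.0701, 0.3327]
tool_rot: [3.14, 0.699, 1.592]
force: [-0.4, 0.9, 0.1]
grip_width: -0.0
```

```bash
python3 look.py 3 38; python3 d.py -.018 .1
```

```text
12.92 [0.60409131 0.07135612 0.33125939] [-3.14064161  0.69876128  1.5951178 ] [-0.09  0.64 -0.68  1.47  0.88  1.71 -0.88] [-0.8  0.4  0.9] 2.8799118167869092e-05
vwx [-0.0197  0.1965  0.0026]
(array([0.012, 0.002, 0.644]), array([0.   , 0.001, 0.002]))
```

View pics/lk_3.png

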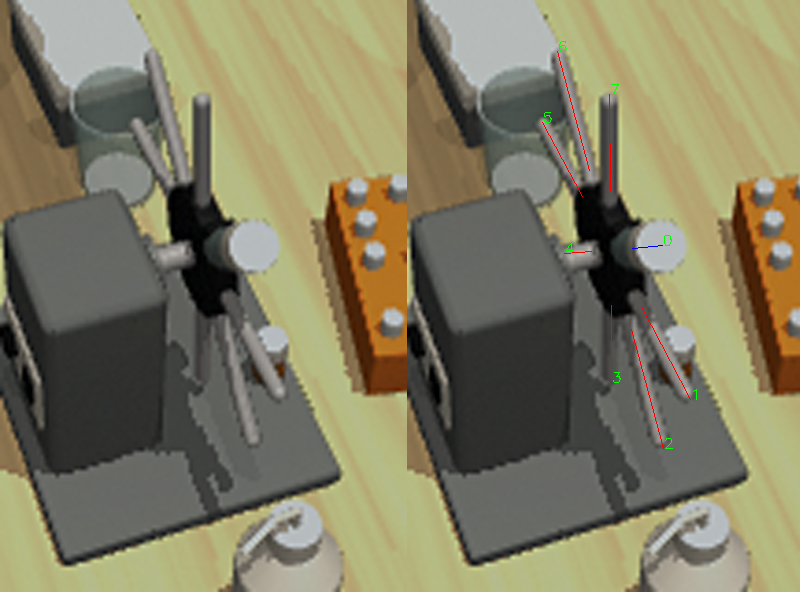

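Matches 38°. Third spoke: push to roughly 46° first, then measure.

Call:
arm_command:
  deltas:
    - [-1, 0, 0, 0.15, 0, 0, 0]
    - [-1, 0, 0, 0.3, 0, 0, 0]
    - [-1, 0, 0, 0.45, 0, 0, 0]
    - [-1, 0, 0, 0.57, 0, 0, 0]
    - [-1, 0, 0, 0.62, 0, 0, 0]
    - [-1, 0, 0, 0.62, 0, 0, 0]

```text
clock: 13.68
position: [0.6057, 0.0109, 0.2604]
tool_rot: [-3.141, 0.699, 1.594]
force: [-0.5, -0.3, -0.2]
grip_width: 0.0001
```

Call:
arm_command:
  deltas:
    - [-1, 0.05, 0, 0, 0, 0, 0]
    - [-1, 0.1, 0, 0, 0, 0, 0]
    - [-1, 0.15, 0, 0, 0, 0, 0]
    - [-1, 0.19, 0, 0, 0, 0, 0]
    - [-1, 0.23, 0, 0.01, 0, 0, 0]
    - [-1, 0.27, 0, 0.02, 0, 0, 0]
    - [-1, 0.31, 0, 0.033, 0, 0, 0]
    - [-1, 0.35, 0, 0.05, 0, 0, 0]

```text
clock: 14.68
position: [0.6049, 0.0466, 0.2207]
tool_rot: [-3.142, 0.699, 1.594]
force: [-0.5, 0.2, 2.1]
grip_width: 0.0001
```

Call:
arm_command:
  deltas:
    - [-1, 0.04, 0, 0.022, 0, 0, 0]
    - [-1, 0.08, 0, 0.044, 0, 0, 0]
    - [-1, 0.11, 0, 0.065, 0, 0, 0]
    - [-1, 0.14, 0, 0.085, 0, 0, 0]
    - [-1, 0.165, 0, 0.105, 0, 0, 0]
    - [-1, 0.185, 0, 0.122, 0, 0, 0]
    - [-1, 0.185, 0, 0.122, 0, 0, 0]

```text
clock: 15.55
position: [0.6045, 0.0558, 0.1888]
tool_rot: [-3.141, 0.699, 1.595]
force: [0.4, 0.6, -0.5]
grip_width: 0.0
```

```bash
python3 arc.py 45 53 9; python3 look.py 4 4;python3 - <<'E'
import cv2
a=cv2.imread('pics/top_4.png')[130:250,220:380]
cv2.imwrite('pics/t4.png',cv2.resize(cv2.convertScaleAbs(a,alpha=1.8),None,fx=5,fy=5,interpolation=2))
E
```

```text
[0.0599 0.0774 0.0027] [ 0.4  0.6 -0.5] 15.55
45.0 [0.06  0.078] [-0.001  0.002 -0.003]
46.0 [0.061 0.077] [0.008 0.002 0.006]
47.0 [0.062 0.075] [0.017 0.002 0.014]
48.0 [0.064 0.074] [0.025 0.002 0.023]
49.0 [0.065 0.073] [0.034 0.002 0.032]
50.0 [0.066 0.071] [0.042 0.002 0.041]
51.0 [0.067 0.07 ] [0.05  0.002 0.05 ]
52.0 [0.069 0.069] [0.059 0.002 0.059]
53.0 [0.07  0.067] [0.066 0.002 0.068]
```

View pics/lk_4.png

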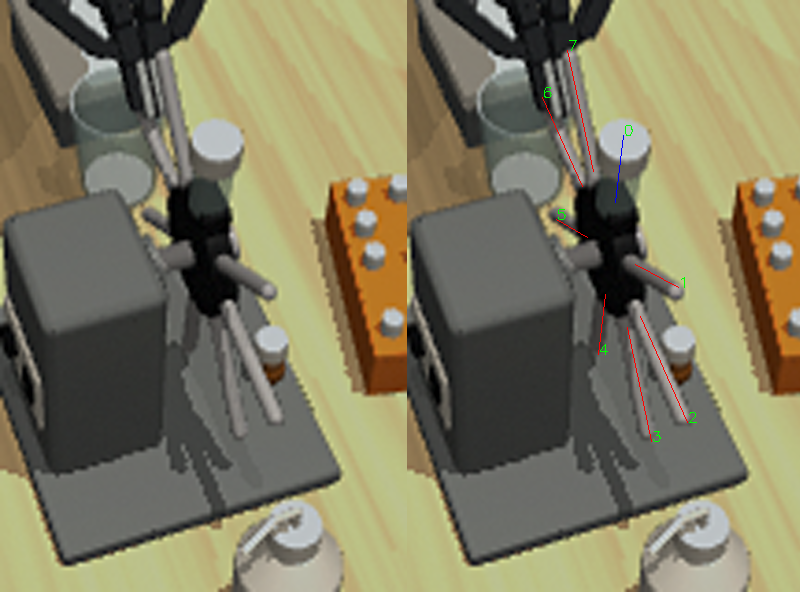

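View pics/t4.png

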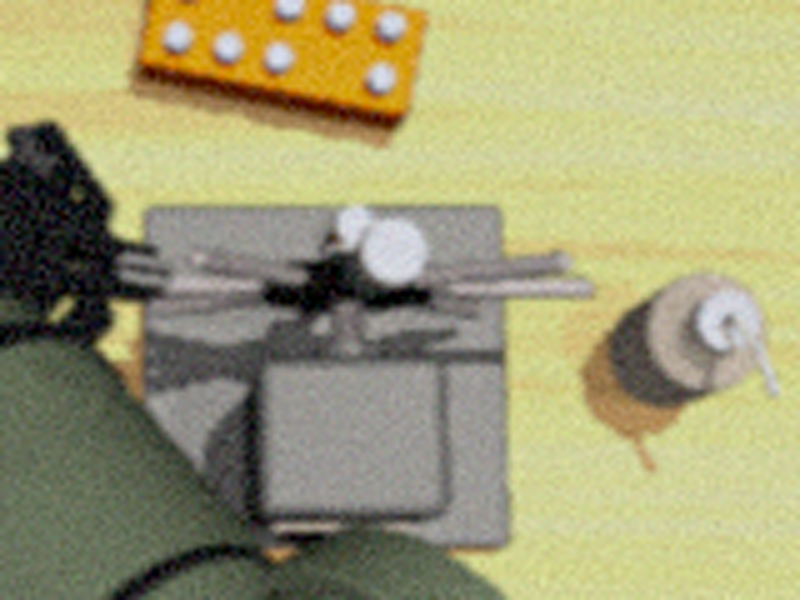

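```bash
cat > ang.py <<'E'
from h import *
def S(a): return np.array(a,float)/3.7+[220,145]
def T(a): return np.array(a,float)/5+[220,130]
def fit(side,top,caps,capt,th0):
    def f(q,th):
        m=q[:3] if len(q)>3 else m0
        r=[]
        for n,d in(('side',side),('top',top)):
            for k,uv in d.items(): r.append(proj(n,M(m,spoke(th,k,.121)))[0]-uv)
        for n,c in(('side',caps),('top',capt)):
            if c is not None: r.append(proj(n,M(m,spoke(th,0,.115)))[0]-c)
        return np.concatenate(r)
    r=least_squares(lambda q:f([],q[0]),[th0]);print('fixed',np.degrees(r.x[0]),np.round(r.fun,1))
    # side / top separately with free image offset
    for n,d,c in(('side',side,caps),('top',top,capt)):
        def g(q):
            o=[proj(n,M(m0,spoke(q[0],k,.121)))[0]+q[1:3]-uv for k,uv in d.items()]
            if c is not None:o.append(proj(n,M(m0,spoke(q[0],0,.115)))[0]+q[1:3]-c)
            return np.concatenate(o)
        r=least_squares(g,[th0,0,0]);print(n,np.degrees(r.x[0]),r.x[1:],np.round(r.fun,1))
E
python3 - <<'E'
from ang import *
fit({1:S((268,292)),2:S((275,415)),3:S((240,430)),7:S((162,58))},{},S((218,138)),T((393,248)),.1)
print(proj('top',M(m0,[spoke(np.radians(a),0,.115) for a in(0,4,7)])),T((393,248)))
E
```

```text
fixed 5.273516492591588 [ 0.5 -0.2  0.7  1.1  0.6  1.2  0.4 -0.3  0.   0.1 -0.1  0.5]
side 5.996459972993557 [-0.4930468  -0.68654061] [ 0.1 -0.2  0.1  0.8 -0.1  0.3  0.1 -0.9 -0.2 -0. ]
top 5.349070421996442 [ 0.00564334 -0.51379311] [-0.  0.]
[[293.79753268 180.09576743]
 [297.39193405 180.10274569]
 [300.0569877  180.13325735]] [298.6 179.6]
```

About 5.3° remain, which agrees with the arc geometry (at 45°, needs to reach 50°).

Call:
arm_command:
  deltas:
    - [-1, 0.009, 0, 0.008, 0, 0, 0]
    - [-1, 0.018, 0, 0.016, 0, 0, 0]
    - [-1, 0.027, 0, 0.025, 0, 0, 0]
    - [-1, 0.035, 0, 0.033, 0, 0, 0]
    - [-1, 0.042, 0, 0.041, 0, 0, 0]
    - [-1, 0.042, 0, 0.041, 0, 0, 0]
    - [-1, 0.042, 0, 0.041, 0, 0, 0]

```text
clock: 16.52
position: [0.6045, 0.0567, 0.1803]
tool_rot: [-3.141, 0.699, 1.594]
force: [0.2, -0.7, -0.7]
grip_width: 0.0
```

```bash
python3 arc.py 49 53 5; python3 look.py 5 0;python3 - <<'E'
import cv2
a=cv2.imread('pics/top_5.png')[130:250,220:380]
cv2.imwrite('pics/t5.png',cv2.resize(cv2.convertScaleAbs(a,alpha=1.8),None,fx=5,fy=5,interpolation=2))
E
```

```text
[0.0661 0.0715 0.0027] [ 0.2 -0.7 -0.7] 16.525
49.0 [0.065 0.073] [-0.008  0.002 -0.008]
50.0 [0.066 0.071] [0.001 0.002 0.001]
51.0 [0.067 0.07 ] [0.009 0.002 0.01 ]
52.0 [0.069 0.069] [0.017 0.002 0.019]
53.0 [0.07  0.067] [0.025 0.002 0.029]
```

View pics/lk_5.png

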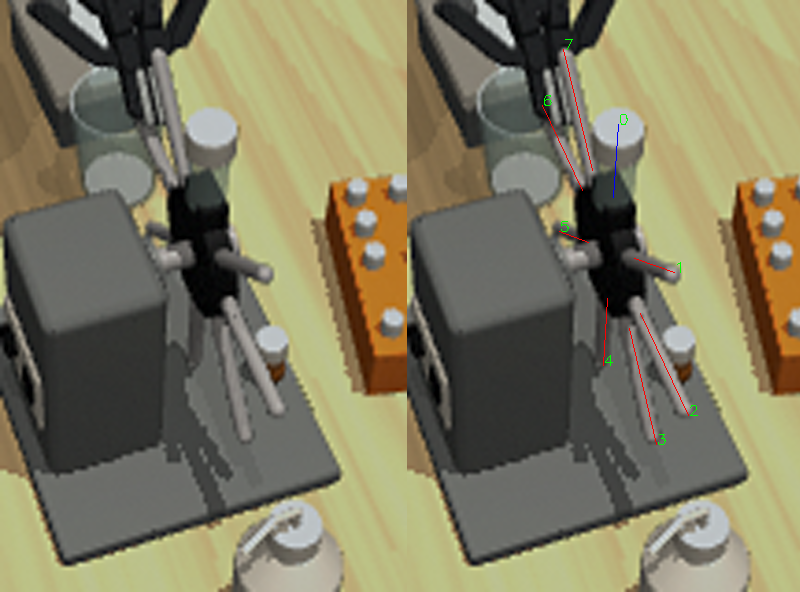

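View pics/t5.png

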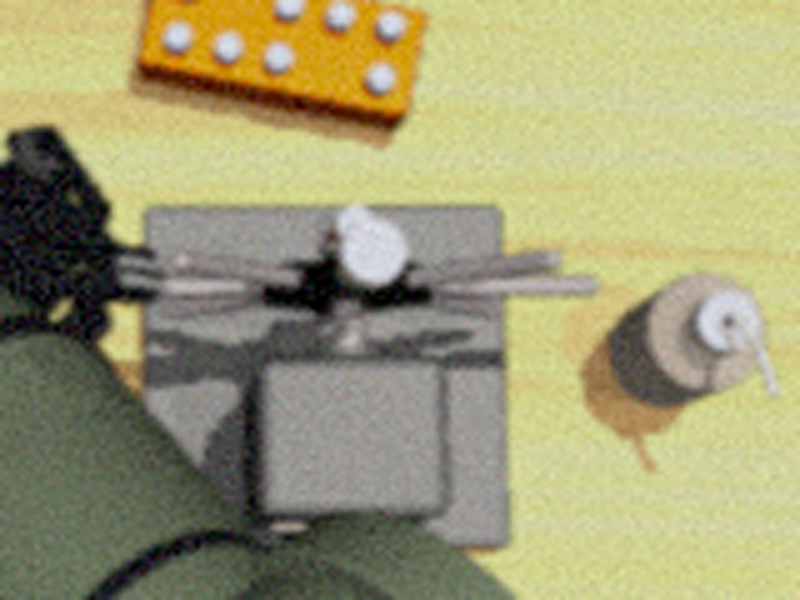

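```bash
python3 - <<'E'
from ang import *
fit({1:S((263,272)),2:S((278,409)),3:S((246,436)),7:S((159,55))},{},S((212,126)),T((374.5,248)),.05)
# cap centroid, top: bright blob
for n in '45':
    a=cv2.imread(f'pics/top_{n}.png')[170:190,285:307];g=cv2.GaussianBlur(a,(3,3),0).min(2)
    print(n,g.max()); 
    for y in range(4,18,3): print(y+170,g[y])
E
```

```text
fixed 0.5170357212428874 [ 0.8  0.5  0.3  0.4  0.3  0.6 -0.   0.3  0.  -0.1 -0.6  0.5]
side 0.7403042319798597 [-0.3048197  -0.44247709] [ 0.5  0.2 -0.   0.1 -0.   0.1 -0.3 -0.1 -0.2 -0.3]
top 1.2231487772716219 [-4.47192264e-04 -4.93804489e-01] [-0. -0.]
4 118
174 [ 72  77  92 109 117 118 118 116 110 107 106 107 109 110 109 108 104  98
  90  84  83  84]
177 [ 37  41  60  89 108 112 106  99 103 110 115 116 116 117 118 117 117 117
 113 103  91  86]
180 [ 54  51  49  52  56  56  62  84 107 116 116 116 116 116 116 116 117 117
 115 109  99  93]
183 [  8   7   6  11  20  29  37  57  83 104 114 117 118 118 117 118 117 116
 110  95  80  75]
186 [ 3  3  6 11 16 18 24 29 33 42 55 68 79 85 84 79 69 63 64 64 62 62]
5 118
174 [ 71  76  93 108 113 113 115 117 116 113 111 108 103  96  91  87  84  82
  82  84  84  82]
177 [ 41  43  59  86 104 112 116 117 116 115 116 116 117 117 113 103  92  85
  82  82  83  84]
180 [ 38  42  60  85 106 116 116 116 116 116 117 117 117 117 116 111 100  87
  83  84  83  82]
183 [  3   9  28  56  85 105 115 117 117 118 118 117 117 114 101  75  53  48
  57  67  73  75]
186 [ 3  5 12 24 33 45 59 70 79 85 86 80 67 45 26 23 37 53 58 55 56 58]
```

About 0.7° remain (three estimates: 0.5, 0.7 and 1.0°). I'll make one small nudge, then withdraw straight out.

Call:
arm_command:
  deltas:
    - [-1, 0.003, 0, 0.003, 0, 0, 0]
    - [-1, 0.006, 0, 0.006, 0, 0, 0]
    - [-1, 0.006, 0, 0.006, 0, 0, 0]
    - [-1, 0.006, 0, 0.006, 0, 0, 0]

```text
clock: 17.12
position: [0.6046, 0.0568, 0.1791]
tool_rot: [-3.141, 0.699, 1.594]
force: [-0.4, 0.3, 0.2]
grip_width: 0.0
```

Call:
arm_command:
  deltas:
    - [-1, -0.01, 0, -0.03, 0, 0, 0]
    - [-1, -0.01, 0, -0.12, 0, 0, 0]
    - [-1, -0.01, 0, -0.3, 0, 0, 0]
    - [-1, -0.01, 0, -0.5, 0, 0, 0]
    - [-1, -0.01, 0, -0.7, 0, 0, 0]
    - [-1, -0.01, 0, -0.9, 0, 0, 0]
    - [-1, -0.01, 0, -1, 0, 0, 0]
    - [-1, -0.01, 0, -1, 0, 0, 0]

```text
clock: 18.12
position: [0.6024, 0.1529, 0.2953]
tool_rot: [3.141, 0.698, 1.594]
force: [0.9, -0.4, 0.5]
grip_width: 0.0001
```

```bash
python3 look.py 6 0;python3 - <<'E'
import cv2
a=cv2.imread('pics/top_6.png')[130:250,220:380]
cv2.imwrite('pics/t6.png',cv2.resize(cv2.convertScaleAbs(a,alpha=1.8),None,fx=5,fy=5,interpolation=2))
E
python3 d.py
```

```text
18.23 [0.60234349 0.15149201 0.29426642] [-3.14064914  0.69978018  1.59439598] [-0.22  0.74 -0.68  1.4   0.87  1.75 -0.98] [ 0.8 -0.   0.1] 1.4575629046642532e-05
vwx [0.0655 0.2197 0.0027]
```

View pics/lk_6.png

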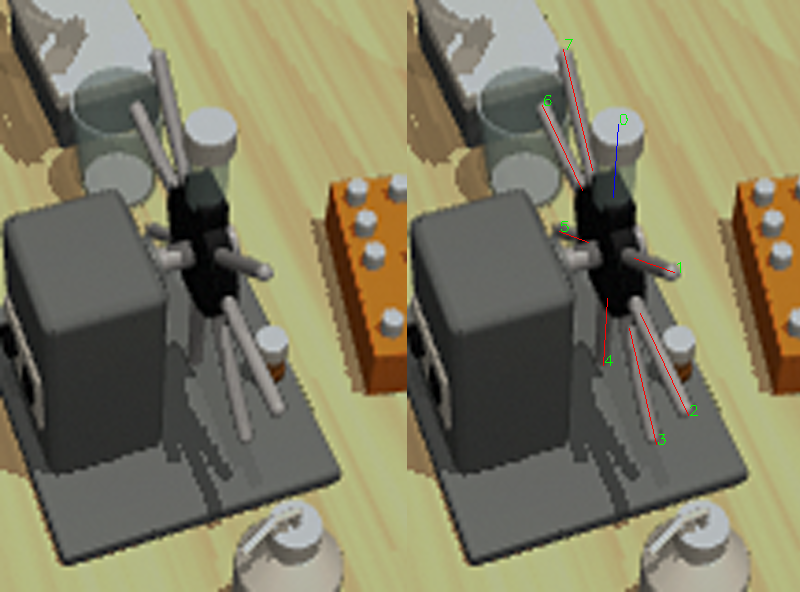

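View pics/t6.png

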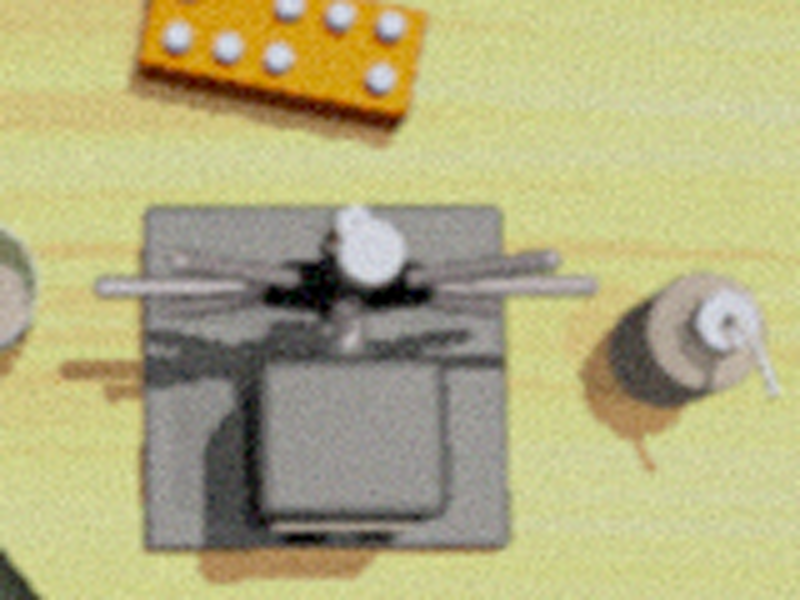

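```bash
python3 - <<'E'
from ang import *
fit({1:S((263,272)),2:S((279,407)),3:S((247,437)),7:S((159,55)),6:S((138,108))},{6:T((101,286)),2:T((592,286)),7:T((178,259)),1:T((553,259))},S((212,125)),T((373,248)),.0)
a=cv2.imread('pics/top_6.png');g=cv2.GaussianBlur(a,(3,3),0).min(2)
for y in (179,181,183): print(g[y,284:306])
E
```

```text
fixed 0.4243382195417347 [ 0.8  0.4  0.1  0.9  0.1  0.4 -0.1  0.3 -0.2  0.4 -0.2  0.2 -0.3 -0.1
 -0.3  0.4 -0.4  0.2 -0.   0.2 -0.4  0.5]
side 0.35887329556395603 [-0.10714984 -0.39529377] [ 0.7 -0.1 -0.   0.5  0.  -0.  -0.2 -0.  -0.3  0.  -0.2 -0.3]
top 0.6114105905016758 [ 0.25092737 -0.22106687] [ 0.1 -0.1 -0.1 -0.3  0.1  0.1 -0.1 -0.   0.   0.3]
[ 52  47  55  74  96 110 115 116 115 115 116 115 115 116 117 114 104  92
  82  81  81  81]
[ 39  28  34  63  93 110 114 115 115 114 115 116 115 115 115 111  97  81
  73  73  75  78]
[ 12  13  21  42  70  95 110 115 115 116 116 115 115 113 108  91  63  47
  49  56  63  70]
```

Final angle error is about 0.4°. Moving clear straight up, then handing in.

Call:
arm_command:
  deltas:
    - [-1, -0.1, 0, -0.12, 0, 0, 0]
    - [-1, -0.2, 0, -0.24, 0, 0, 0]
    - [-1, -0.3, 0, -0.36, 0, 0, 0]
    - [-1, -0.4, 0, -0.5, 0, 0, 0]
    - [-1, -0.4, 0, -0.5, 0, 0, 0]
    - [-1, -0.4, 0, -0.5, 0, 0, 0]

```text
clock: 18.98
position: [0.6023, 0.1544, 0.3913]
tool_rot: [3.141, 0.699, 1.594]
force: [0.6, -0.8, -0.2]
grip_width: -0.0
```

```bash
python3 look.py 7 0; python3 - <<'E'
import cv2,numpy as np
from workcell import telemetry
s=telemetry.observe();print(s['clock'],s['position'],np.round(s['force'],1),np.abs(s['qd']).max())
a=cv2.imread('pics/side_7.png');a0=cv2.imread('pics/side_raw.png')
cv2.imwrite('pics/f7.png',cv2.resize(np.hstack([a0,a]),(800,300),interpolation=cv2.INTER_AREA))
E
```

```text
19.075 [0.60227331 0.15433459 0.39059756] [0.8 0.2 0.7] 0.004872253508543288
```

View pics/f7.png

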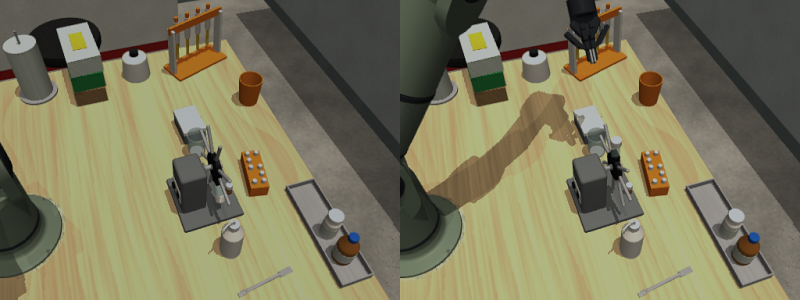

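Before and after pictures match for the mixer and everything round it: the arm is clear and the tube is upright.

```bash
python3 -c "
from workcell import job;print(job.job_done())"
```

```text
the job is handed in; nothing more can be done
None
```

The tube now points straight up with its cap on top, and the job was handed in at about 19 s of the 67 s allowed. With closed fingertips I pushed three bare spokes, one after another, through about 149° in total at roughly 20–30°/s. The force readings I took along the way were about 1–2.5 N. I always pushed two places away from the tube, and neither the pictures nor the planned path showed any contact with the glass or cap.

- **Tube angle:** my last fits put the tube about 0.4° from vertical. The side view alone gave 0.36° and the top view alone 0.61°, a difference within the camera calibration.
- **Surroundings:** the mixer, vial, beaker, bottle, rack, tip box and spatula look unmoved when compared by eye in the before and after pictures.
- **Arm:** it stands clear above the scene, still, with no contact force beyond sensor noise (about 1 N).

No check failed.

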